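Square a latch plate in the corner stop and pack it

TASK

Slide the blue latch plate along the bench, without lifting it, home into the corner of the aluminium stop, so that it lies flush against the rail and the end stop. Then grip it through the finger gap, lift it straight up clear of the stop and lay it (do not drop it) flat in the middle of the cardboard box, lengthwise, and let go. Leave the bare grey plate where it is.

Things in the scene. Friction and masses are not known exactly. Their poses are not given: they have to be found in the camera images.
- blue_plate: The part to pack: loose flat blue aluminium plate, 100 (its x) by 45 (its y) by 10 mm thick, 0.08 to 0.17 kg, with small dark dots for holes; alike either way round. Origin: centre of its underside. It starts flat on the green bench on the stop's open side, 45 to 75 mm short of home along stop x and 40 to 80 mm along stop y, turned up to 20 degrees, with free bench around it.
- stop: Aluminium L-shaped stop fixed to the bench, 14 mm high, bars 12 mm thick. Origin (bench height): where the plate's origin is when home, plate length along stop x. End stop: face across x at x=+50 mm, y -30 to +34. Rail: face along x at y=+22.5 mm, in two pieces, x -120 to -30 and +30 (rounded nose) to +62, leaving a finger gap of 60 mm at the seated plate's middle. Its -x, -y side is open.
- box: Shallow open cardboard box fixed to the bench, outside 200 (its x) by 160 (its y) by 30 mm high, walls and floor 4 mm thick. Origin: centre of its underside; the inner floor is 4 mm above it. Stands well clear of the stop, on the side beyond its end stop.
- grey_plate: Bystander: loose bare steel-grey plate of the same shape and size as the blue one (100 by 45 by 10 mm), flat on the bench. Origin: centre of its underside. A loose shaft collar and a small steel toggle latch (both under 25 mm high) also lie on the bench, away from the plate, the stop and the box.
Not all that is in view belongs to the job. What is meant by the blue_plate is not red or yellow, and is the larger of those in its own colour.

How it is judged:
By the outcome, as a careful person would: the job done as asked, in the order asked, and still so for the second after the job is handed in, with the robot touching nothing.
It also fails if it takes over 59 s, if anything falls off the work surface, if the arm or the gripper's body presses on something with over 40 N, if the wrist force passes 120 N, or if a joint passes its speed limit or range.

ROBOT

A 6-joint arm with a two-finger parallel gripper is mounted at the origin on the work surface. World frame = base frame: x ahead of the robot, y to its left, z up, the work surface at z = 0. Lengths are in mm, angles in degrees, forces in N, time in s.
With the tool pointing down it reaches from about 300 to 850 mm from the base axis. Payload 4.2 kg.
Tool frame: the origin (TCP) lies midway between the tips of the shut fingers; the grasp point (between the pads) lies env.grip_depth behind it (env.grip_depth is the distance from the TCP to the grasp point, in mm); z points along the fingers, y is the direction in which the jaws open and shut (so a half turn about z gives the same grasp; the last joint's range is limited). The gripper opens to 91 mm and grips with 3 to 60 N. Pads are 32 mm wide; open, the fingers measure 118 mm over their backs; the gripper's body (76 mm by 178 mm) begins 60 mm behind the grasp point.
Start: joints at [70.187, 18.312, 89.639, -0, 72.044, -1.146], TCP at [184.042, 544.771, 184.076] pointing down, gripper open.
Joint ranges: [-177.97, 177.97], [-48.28, 115.42], [12.27, 149.76], [-77.06, 257.06], [2.81, 150.46], [-146.56, 146.56]. Speed limits (degrees/s): [147.25, 147.25, 180, 180, 180, 180].

INTERFACE

Orientations are given as [roll, pitch, yaw] about the fixed x, y, z axes, in that order (R = Rz(yaw) Ry(pitch) Rx(roll)).
In Python, from workcell import env, cams, spotter gives the robot as it stands.
- The arm moves only by the tool apply_moves, never from a script. Its argument "plan" is a list of rows, each an object with "jaw": the closure, from 0 (fully open) to 1 (shut); "delta_pos": the shift along the tool's x, y, z in mm, a list of three; "spin": the turn about the tool's z in rad. In form: [{"jaw": jaw, "delta_pos": [dx, dy, dz], "spin": spin}, ...]. A call has exactly 8 rows; each row is the pose to reach, as a shift and turn from the pose measured when the call began, along the tool's axes at that moment; what a row does not reach only later rows make up. A row lasts 1/8 s, in which the tool goes at most 62.5 mm and 10.7 degrees, less where a joint would pass 70% of its speed; a pose out of reach is approached as far as the arm can. A call with a gripper value outside its range is refused whole. The fingers move at their own pace and stop on an object; "squeeze" is the grip in N (left out, the last holds). Time passes only in rows, so rows that repeat a pose let the fingers close, or fill a call up. It gives the time, the measured TCP pose, the force and the opening at its end, in the units of the state.
- env.state(): the state, without advancing time (a new reading comes with each control period).
- cams.grab_frame(name): name is "side" or "top" or "wrist"; returns the picture (400x640x3 uint8, red, green, blue); there is no depth.
- cams.calibration(name): a dict with "camera_matrix" (3x3 intrinsics, pixels), "k1" (the pictures are not rectified: a ray, as slopes to the right and down, at radius r is drawn at 1 + k1 r^2 times it, then the intrinsics apply), "rvec" (rotation vector, rad) and "tvec" (3), from world to camera coordinates, as OpenCV has them. Camera axes: x right, y down, z forward; pixel columns grow to the right and rows downward; lengths in mm; the calibration is good to about 2 mm. A picture is of the moment at which its call begins: read the wrist's pose just before it. calibration takes no time and is no camera call; for the wrist camera it gives the pose at the moment of the call.
- env.job_done(): hands the job in, once; it reports no verdict.
Trained networks look in the newest picture that a camera, given by its name, has taken for a name from the list of things; names that differ only in an ending like _2 or _b are one class to them, and where a whole thing is asked for, a point or a joint stands for the part that bears it (a point fixed in the world has none). Each returns a list of dicts, best first, with "confidence" (0 to 1); they miss things now and then, are a little off and sometimes report something else, mostly with a low value. They report only what shows in the picture. A call takes as long as a camera call. They do not tell look-alikes from the thing itself.
- spotter.masks_of(camera, target): "region" (400x640 bool, what is visible of it) and "extent" ([left, top, right, bottom] in pixels, round what is visible of it).
The state is a dict: "time_s": time; "qpos": joint angles; "qvel": joint speeds; "effort": joint torques, N m; "ee_pos": TCP position; "ee_rot": TCP orientation; "force": force on the tool from outside, world axes, zero at the start; "torque": the same for the moment, N m; "gripper_width": finger opening in mm.
Only numpy, scipy, OpenCV 4.12 (cv2) and the standard library are available. Lean on these libraries where they do the work, as an engineer would, in place of code of your own. Each camera call takes 0.05 s, during which the arm holds its last target.

## Working session

There is one attempt and no reset: what is moved stays moved. The work goes in short steps, Python scripts to look and compute and a tool call to move; the robot and the scene stay as the last step left them, time stands still between calls to the robot, and variables do not carry over. Pictures are saved under pics/ and viewed, and the job is handed in when it is done.

Besides the shell and the picture viewer there is one more tool, called after "Call:" as name(argument=value, ...), one argument or row to a line, values as JSON. apply_moves: Moves the arm, as the interface text tells. Its arguments: {"type":"object","properties":{"plan":{"type":"array"},"squeeze":{"type":"number"}},"required":["plan"]}

```bash
mkdir -p pics; ls
python3 - <<'E'
from workcell import env,cams,spotter
import cv2
print(env.state()); print(env.grip_depth)
for n in ["side","top","wrist"]:
    im=cams.grab_frame(n); cv2.imwrite(f"pics/{n}0.png",im[:,:,::-1]); print(n,cams.calibration(n))
E
```

```text
pics
{'time_s': 0.0, 'qpos': array([ 7.01876689e+01,  1.83480812e+01,  8.97072531e+01,  5.84321452e-04,
        7.20448755e+01, -1.14424089e+00]), 'qvel': array([ 0.01354643, -0.01798217,  0.12475072, -0.03214468,  0.11146183,
       -0.1743718 ]), 'effort': array([ 3.59157621e-04, -4.12453079e+01, -2.31972599e+01,  7.27389520e-02,
        4.58350161e-02, -1.61919270e-04]), 'ee_pos': array([183.83368799, 544.21284264, 183.25029033]), 'ee_rot': array([-1.79899821e+02, -2.55656944e-03,  1.61331727e+02]), 'force': array([-1.10461466,  0.07905436, -1.18574862]), 'torque': array([-0.03460651,  0.00516765, -0.01124278]), 'gripper_width': 91.33030888872975}
18.8
side {'camera_matrix': array([[363.94839858,   0.        , 315.91495974],
       [  0.        , 363.94839858, 204.01766857],
       [  0.        ,   0.        ,   1.        ]]), 'k1': -0.06558263698617023, 'rvec': array([ 0.57406401, -2.68246814,  1.16542796]), 'tvec': array([491.41616598, 256.77576192, 612.58085917])}
top {'camera_matrix': array([[410.93329007,   0.        , 316.6857524 ],
       [  0.        , 410.93329007, 195.00410488],
       [  0.        ,   0.        ,   1.        ]]), 'k1': -0.01762566254819146, 'rvec': array([ 2.20125613, -2.19733712,  0.11391442]), 'tvec': array([-85.1618587 , 560.62791914, 848.67235812])}
wrist {'camera_matrix': array([[326.4684617 ,   0.        , 314.5988592 ],
       [  0.        , 326.4684617 , 203.73280063],
       [  0.        ,   0.        ,   1.        ]]), 'k1': -0.016950227128870475, 'rvec': array([-2.37914453, -1.70640965, -0.21845624]), 'tvec': array([-574.93348946,  -27.16771457,  389.03312805])}
```

View pics/top0.png

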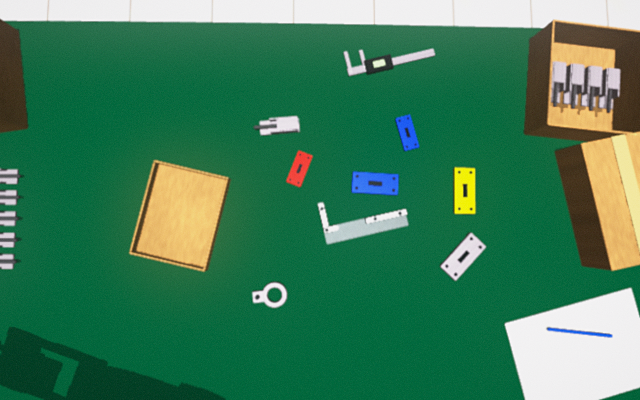

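View pics/side0.png

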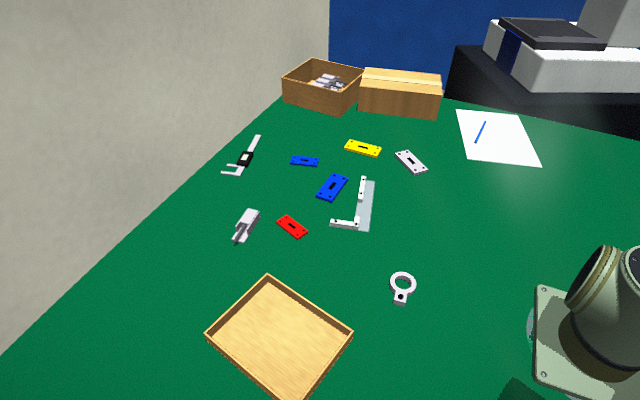

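View pics/wrist0.png

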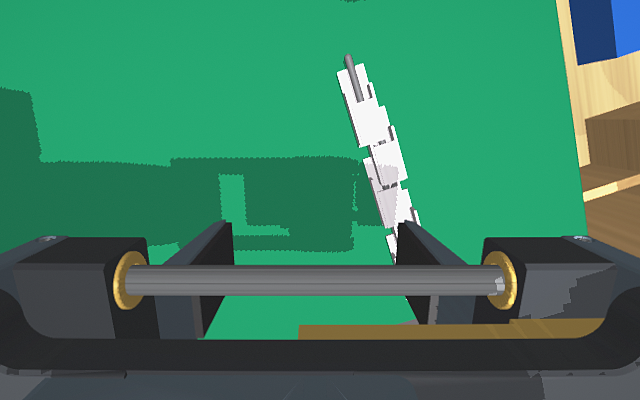

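```bash
cat > h.py <<'E'
import numpy as np, cv2
from workcell import env,cams,spotter
def ray(c,uv):
    K=c["camera_matrix"];p=(np.array(uv,float)-K[:2,2])/[K[0,0],K[1,1]]
    q=p.copy()
    for _ in range(20): q=p/(1+c["k1"]*(q@q))
    R=cv2.Rodrigues(c["rvec"])[0]
    return R.T@np.r_[q,1], -R.T@c["tvec"]
def w(c,uv,z):
    d,o=ray(c,uv); return o+d*(z-o[2])/d[2]
def proj(c,P):
    P=np.atleast_2d(P);R=cv2.Rodrigues(c["rvec"])[0]
    X=P@R.T+c["tvec"];q=X[:,:2]/X[:,2:]
    q=q*(1+c["k1"]*(q**2).sum(1,keepdims=True))
    K=c["camera_matrix"];return q*[K[0,0],K[1,1]]+K[:2,2]
def grab(n,fn):
    im=cams.grab_frame(n);cv2.imwrite("pics/"+fn,im[:,:,::-1]);return im
def crop(im,x0,y0,x1,y1,s,fn):
    cv2.imwrite("pics/"+fn,cv2.resize(im[y0:y1,x0:x1,::-1],None,fx=s,fy=s,interpolation=cv2.INTER_CUBIC))
E
python3 - <<'E'
from h import *
im=cv2.imread("pics/top0.png")[:,:,::-1]
crop(im,280,90,500,290,3.6,"c0.png")
im=cv2.imread("pics/side0.png")[:,:,::-1]
crop(im,260,130,440,250,4.4,"c1.png")
c=cams.calibration("top")
print(w(c,(375,183),10), w(c,(325,240),0),w(c,(180,215),0))
for t in ["blue_plate","stop","box","grey_plate"]:
    for m in spotter.masks_of("top",t): print(t,m["confidence"],m["extent"])
E
```

```text
[ 588.00320209 -210.60009278   10.        ] [ 465.16276159 -102.82835441    0.        ] [518.48895292 208.487865     0.        ]
blue_plate 0.92 [453.0, 166.9, 474.9, 214.1]
blue_plate 0.8 [349.0, 173.0, 395.0, 195.8]
blue_plate 0.65 [283.7, 150.4, 312.2, 186.1]
blue_plate 0.56 [395.8, 115.8, 417.6, 151.4]
stop 0.73 [320.9, 201.7, 406.9, 242.4]
box 0.55 [131.0, 160.9, 234.7, 268.5]
grey_plate 0.63 [439.9, 232.0, 487.1, 283.2]
```

View pics/c0.png

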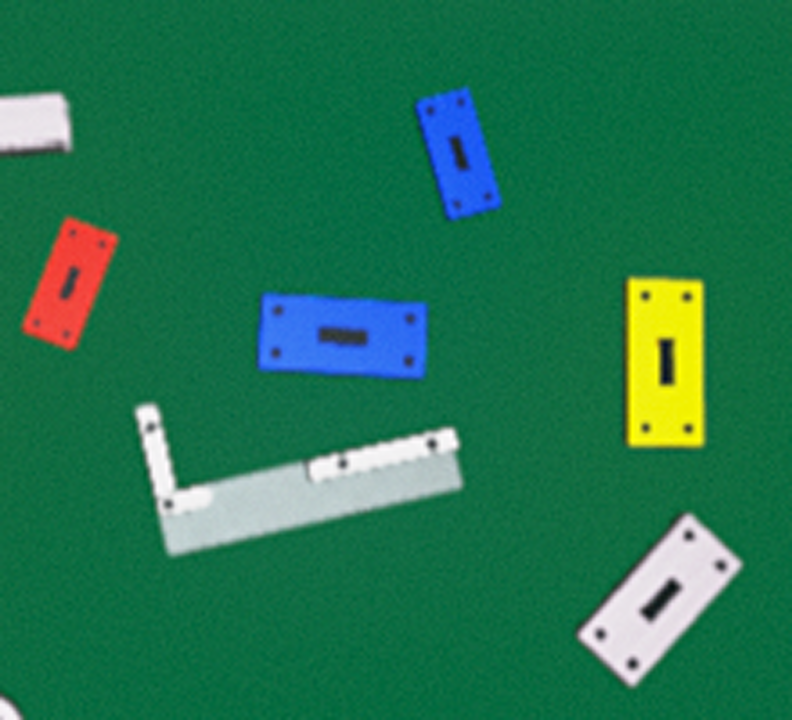

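View pics/c1.png

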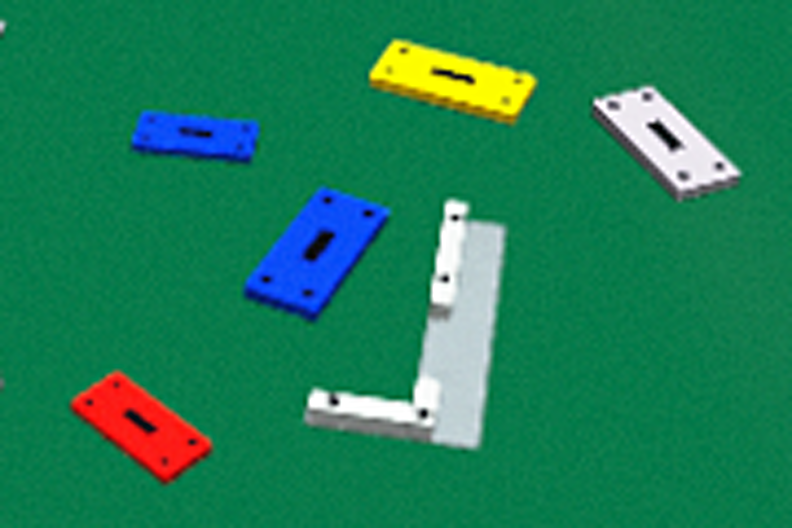

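```bash
cat >> h.py <<'E'
from scipy.optimize import least_squares
def T(p,P):
    P=np.atleast_2d(np.array(P,float));c,s=np.cos(p[2]),np.sin(p[2])
    return np.c_[p[0]+c*P[:,0]-s*P[:,1],p[1]+s*P[:,0]+c*P[:,1],P[:,2]]
def fit(obs,p0):
    # obs: list of (cal, model pts, px)
    f=lambda p:np.concatenate([(proj(c,T(p,P))-px).ravel() for c,P,px in obs])
    r=least_squares(f,p0,loss="soft_l1"); return r.x,r.fun.reshape(-1,2)
E
python3 - <<'E'
from h import *
ct=cams.calibration("top");cs=cams.calibration("side")
tp=lambda a:np.array(a)/3.6+[280,90]
sp=lambda a:np.array(a)/4.4+[260,130]
M=[(62,-30,14),(50,-30,14),(-120,22.5,14),(-120,34.5,14),(-30,22.5,14),(-30,34.5,14),(50,22.5,14)]
o1=(ct,M,tp([(136,407),(158,403),(457,428),(462,447),(306,462),(310,482),(175,494)]))
o2=(cs,M[:6],sp([(306,408),(313,390),(447,200),(468,203),(433,302),(453,303)]))
for o in ([o1],[o2],[o1,o2]):
    p,r=fit(o,[500,-180,np.deg2rad(100)]); print("stop",p[:2],np.rad2deg(p[2])); print(r.round(1).tolist())
B=[(50,22.5,10),(-50,22.5,10),(-50,-22.5,10),(50,-22.5,10)]
b1=(ct,B,tp([(258,371),(423,379),(428,303),(264,293)]))
b2=(cs,B,sp([(314,309),(390,210),(324,187),(247,287)]))
for o in ([b1],[b2],[b1,b2]):
    q,r=fit(o,[588,-210,np.deg2rad(90)]); print("blue",q[:2],np.rad2deg(q[2])); print(r.round(1).tolist())
    d=q[:2]-p[:2];c,s=np.cos(p[2]),np.sin(p[2]);print("in stop",c*d[0]+s*d[1],-s*d[0]+c*d[1],np.rad2deg(q[2]-p[2]))
# grey strip corners
for a,b in [((169,555),(479,447)),((462,487),(507,226))]:
    d1,o1_=ray(ct,tp(a));d2,o2_=ray(cs,sp(b))
    t=np.linalg.lstsq(np.c_[d1,-d2],o2_-o1_,rcond=None)[0];X=o1_+d1*t[0];Y=o2_+d2*t[1];print("strip",X,Y)
print([ (w(ct,u,30)).round(1).tolist() for u in [(154,160),(229,178),(205,271),(130,254)]])
E
```

```text
stop [ 527.49433824 -154.50423204] 822.578452678215
[[0.3, 0.4], [-0.3, 0.3], [-0.9, 0.2], [-1.0, 0.3], [0.5, -0.2], [0.6, -0.2], [0.4, -0.9]]
stop [ 525.517229   -152.15608181] 102.87133959739131
[[0.6, -0.4], [-0.1, -0.0], [0.1, 0.2], [-0.0, 0.1], [-0.5, -0.1], [-0.1, 0.3]]
stop [ 526.80808665 -153.94642891] 102.69540003934384
[[0.1, 0.8], [-0.6, 0.7], [-1.1, 0.4], [-1.2, 0.5], [0.2, 0.1], [0.4, 0.0], [0.1, -0.5], [0.3, -1.1], [-0.4, -0.7], [0.0, -0.3], [-0.1, -0.4], [-0.7, -0.7], [-0.3, -0.2]]
blue [ 587.05175018 -211.43908964] 86.76235214874978
[[0.2, -0.6], [0.4, -0.1], [-0.1, 0.4], [-0.4, 0.3]]
in stop -69.32671356257312 -46.135797600041826 -15.933047890594052
blue [ 585.02524498 -209.08297706] 85.95342777725418
[[0.6, 0.4], [0.3, -0.0], [-0.3, 0.0], [-0.7, -0.5]]
in stop -66.58284201428354 -44.67663388225124 -16.741972262089654
blue [ 586.37799453 -210.98065024] 86.45850139840768
[[-0.1, -0.4], [0.1, 0.3], [-0.3, 0.8], [-0.6, 0.5], [0.5, -0.2], [-0.0, -0.7], [-0.7, -0.5], [-0.7, -1.0]]
in stop -68.73141214754598 -45.57926405658806 -16.23689864093615
strip [ 456.19916454 -107.04964692   -0.61160995] [ 455.26319924 -107.30443175   -0.55360527]
strip [ 496.87053133 -284.84230657   -1.60685942] [ 495.36340418 -285.24458716   -1.50253081]
[[632.6, 256.4, 30.0], [595.3, 99.6, 30.0], [402.8, 145.8, 30.0], [437.5, 299.9, 30.0]]
```

```bash
cat >> h.py <<'E'
from scipy.spatial.transform import Rotation as Ro
def plan(x,y,z,yaw):
    s=env.state();R=Ro.from_euler("xyz",s["ee_rot"],degrees=True).as_matrix()
    d=R.T@(np.array([x,y,z])-s["ee_pos"])
    dy=(yaw-s["ee_rot"][2]+90)%180-90
    print("t",s["time_s"],"pos",s["ee_pos"].round(1),"rot",s["ee_rot"].round(1),"F",s["force"].round(1),"w",round(s["gripper_width"],1),"q",s["qpos"].round(0))
    print("delta",d.round(1),"spin",np.deg2rad(-dy).round(3)," dist",np.linalg.norm(d).round(0))
S=(526.8,-153.9,102.65)
def stopw(x,y):
    c,s=np.cos(np.deg2rad(S[2])),np.sin(np.deg2rad(S[2]))
    return S[0]+c*x-s*y,S[1]+s*x+c*y
E
python3 - <<'E'
from h import *
plan(586.4,-211,120,86.5)
E
```

```text
t 0.35 pos [184.  544.7 183.9] rot [-180.    -0.   161.3] F [-0.4  0.   0.5] w 91.1 q [70. 18. 90.  0. 72. -1.]
delta [-623.1 -587.1   64.1] spin 1.306  dist 859.0
```

Call:
apply_moves(
  plan=[
    {"jaw": 0,"delta_pos": [-38,-36,0],"spin": 0.08},
    {"jaw": 0,"delta_pos": [-77,-73,0],"spin": 0.16},
    {"jaw": 0,"delta_pos": [-116,-109,0],"spin": 0.24},
    {"jaw": 0,"delta_pos": [-155,-146,0],"spin": 0.32},
    {"jaw": 0,"delta_pos": [-194,-183,0],"spin": 0.4},
    {"jaw": 0,"delta_pos": [-233,-220,0],"spin": 0.48},
    {"jaw": 0,"delta_pos": [-272,-256,0],"spin": 0.56},
    {"jaw": 0,"delta_pos": [-311,-293,0],"spin": 0.65},
  ],
)

```text
time_s: 1.35
ee_pos: [385.6, 166.1, 184.3]
ee_rot: [180.0, 0.0, 123.9]
force: [1.1, 0.1, -0.6]
gripper_width: 91.5
```

Run:
```python
from h import *
plan(586.4,-211,120,86.5)
```

```text
t 1.35 pos [385.6 166.1 184.3] rot [180.    0.  123.9] F [ 1.1  0.1 -0.6] w 91.5 q [ 22.   4. 108.  -0.  68. -12.]
delta [-424.9  -43.9   64.4] spin 0.653  dist 432.0
```

Call:
apply_moves(
  plan=[
    {"jaw": 0,"delta_pos": [-55,-6,0],"spin": 0.08},
    {"jaw": 0,"delta_pos": [-110,-11,0],"spin": 0.16},
    {"jaw": 0,"delta_pos": [-165,-17,5],"spin": 0.25},
    {"jaw": 0,"delta_pos": [-220,-23,10],"spin": 0.33},
    {"jaw": 0,"delta_pos": [-275,-28,20],"spin": 0.42},
    {"jaw": 0,"delta_pos": [-330,-34,35],"spin": 0.5},
    {"jaw": 0.15,"delta_pos": [-380,-39,50],"spin": 0.58},
    {"jaw": 0.25,"delta_pos": [-425,-44,64],"spin": 0.653},
  ],
)

```text
time_s: 2.35
ee_pos: [587.1, -213.0, 119.7]
ee_rot: [179.9, -0.0, 86.3]
force: [-0.2, 1.2, -0.3]
gripper_width: 74.6
```

Run:
```python
from h import *
c=cams.calibration("wrist");im=grab("wrist","w1.png")
plan(586.4,-211,60,86.5)
for p,P in [((586.4,-211,np.deg2rad(86.5)),[(50,22.5,10),(-50,22.5,10),(-50,-22.5,10),(50,-22.5,10)]),((S[0],S[1],np.deg2rad(S[2])),[(50,22.5,14),(50,-30,14),(62,-30,14),(-120,22.5,14),(-30,22.5,14)])]:
    px=proj(c,T(p,P));print(px.round(0).tolist())
    for u in px: cv2.circle(im,tuple(int(v) for v in u),3,(255,255,0),1)
cv2.imwrite("pics/w1o.png",im[:,:,::-1])
```

```text
t 2.4 pos [ 588.8 -217.8  117.3] rot [179.9   0.2  86.1] F [ 2.8 -3.5 -0.7] w 70.4 q [-21.  26.  88.  -0.  66. -17.]
delta [ 6.8 -3.  57.3] spin -0.006  dist 58.0
[[290.0, 140.0], [292.0, 241.0], [337.0, 241.0], [338.0, 140.0]]
[[203.0, 90.0], [259.0, 72.0], [255.0, 58.0], [264.0, 259.0], [234.0, 175.0]]
```

View pics/w1o.png

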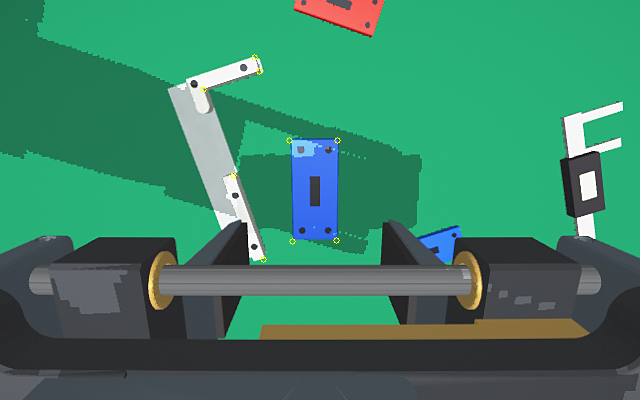

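Call:
apply_moves(
  plan=[
    {"jaw": 0.25,"delta_pos": [7,-3,0],"spin": -0.006},
    {"jaw": 0.25,"delta_pos": [7,-3,15],"spin": -0.006},
    {"jaw": 0.25,"delta_pos": [7,-3,35],"spin": -0.006},
    {"jaw": 0.25,"delta_pos": [7,-3,55],"spin": -0.006},
    {"jaw": 0.25,"delta_pos": [7,-3,75],"spin": -0.006},
    {"jaw": 0.25,"delta_pos": [7,-3,90],"spin": -0.006},
    {"jaw": 0.25,"delta_pos": [7,-3,97],"spin": -0.006},
    {"jaw": 0.25,"delta_pos": [7,-3,97],"spin": -0.006},
  ],
)

```text
time_s: 3.4
ee_pos: [586.3, -210.6, 20.2]
ee_rot: [179.9, 0.2, 86.5]
force: [0.4, -0.4, -0.6]
gripper_width: 68.3
```

Run:
```python
from h import *
plan(586.4,-211,3,86.5)
```

```text
t 3.4 pos [ 586.3 -210.6   20.2] rot [179.9   0.2  86.5] F [ 0.4 -0.4 -0.6] w 68.3 q [-21.  30.  96.  -0.  54. -17.]
delta [-0.3  0.1 17.2] spin 0.0  dist 17.0
```

Call:
apply_moves(
  plan=[
    {"jaw": 0.25,"delta_pos": [0,0,8],"spin": 0},
    {"jaw": 0.25,"delta_pos": [0,0,14],"spin": 0},
    {"jaw": 0.25,"delta_pos": [0,0,17],"spin": 0},
    {"jaw": 0.25,"delta_pos": [0,0,17],"spin": 0},
    {"jaw": 0.45,"delta_pos": [0,0,17],"spin": 0},
    {"jaw": 0.6,"delta_pos": [0,0,17],"spin": 0},
    {"jaw": 0.6,"delta_pos": [0,0,17],"spin": 0},
    {"jaw": 0.6,"delta_pos": [0,0,17],"spin": 0},
  ],
  squeeze=10,
)

```text
time_s: 4.4
ee_pos: [586.4, -210.7, 3.2]
ee_rot: [179.9, 0.2, 86.5]
force: [-0.1, 0.1, -0.2]
gripper_width: 36.8
```

Run:
```python
from h import *
print(stopw(-15,-15))
x,y=stopw(-15,-15)
plan(x,y,3,S[2])
```

```text
(np.float64(544.7208124609939), np.float64(-165.25096827314223))
t 4.4 pos [ 586.4 -210.7    3.2] rot [179.9   0.2  86.5] F [-0.1  0.1 -0.2] w 36.8 q [-21.  31.  96.  -0.  52. -17.]
delta [ 42.8 -44.3   0. ] spin -0.282  dist 62.0
```

Run:
```python
from h import *
im=grab("wrist","w2.png")
im=grab("side","s2.png"); crop(im,240,90,440,240,4,"c2.png")
plan(586,-211,3,86)
```

```text
t 4.5 pos [ 586.3 -210.6    3.2] rot [179.9   0.2  86.5] F [-0.  -0.5 -0.5] w 36.2 q [-21.  31.  96.  -0.  52. -17.]
delta [-0.4 -0.3  0.2] spin 0.009  dist 1.0
```

View pics/w2.png

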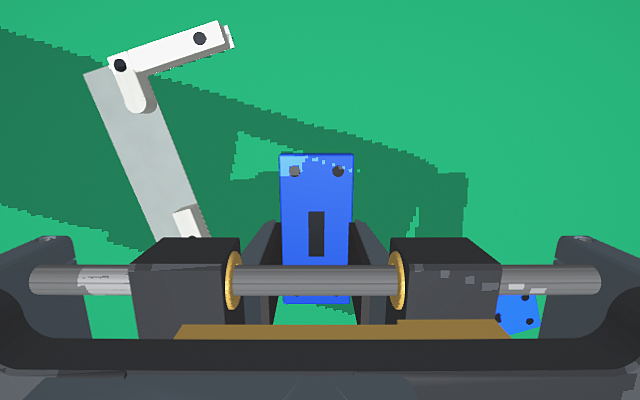

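View pics/c2.png

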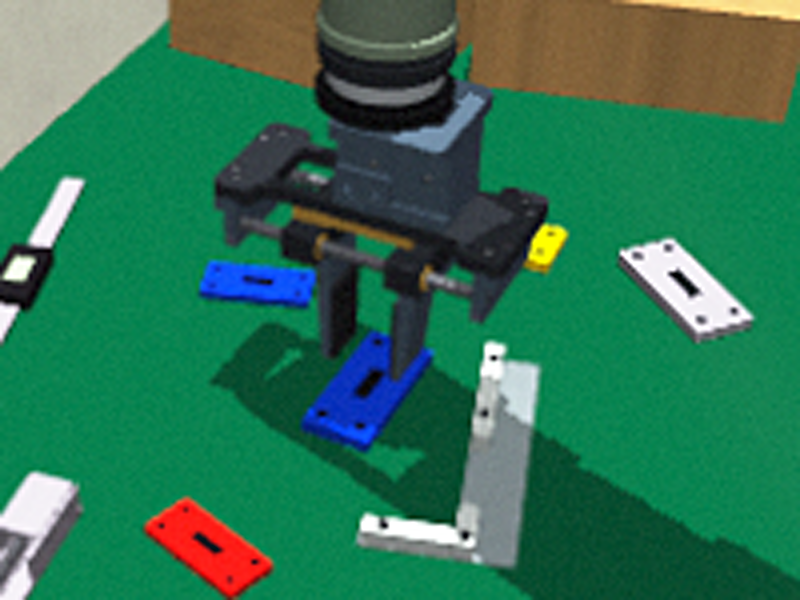

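Run:
```python
from h import *
im=cv2.imread("pics/s2.png")
cs=cams.calibration("side")
p=(586.3,-210.6,np.deg2rad(86.5))
for z,col in [(3,(0,255,255)),(21.8,(255,0,255)),(40,(255,255,255))]:
    px=proj(cs,T(p,[(16,18,z),(-16,18,z),(16,-18,z),(-16,-18,z),(0,0,z)]))
    print(z,px.round(0).tolist(), ((px-[240,90])*4).round().tolist())
cw=cams.calibration("wrist")
o=-cv2.Rodrigues(cw["rvec"])[0].T@cw["tvec"];print("wristcam",o)
for z in (3,21,40,60): print(z,proj(cw,T(p,[(16,18,z),(-16,18,z),(16,-18,z)])).round().tolist())
big=cv2.resize(im[90:240,240:440],None,fx=4,fy=4,interpolation=cv2.INTER_CUBIC)
for z,col in [(3,(0,255,255)),(21.8,(255,0,255))]:
    for u in proj(cs,T(p,[(16,18,z),(-16,18,z),(16,-18,z),(-16,-18,z)])): cv2.circle(big,tuple(int(v) for v in (u-[240,90])*4),4,col,1)
cv2.imwrite("pics/c3.png",big[150:550,150:550])
big2=cv2.resize(im[150:190,310:360],None,fx=14,fy=14,interpolation=cv2.INTER_CUBIC);cv2.imwrite("pics/c4.png",big2)
```

```text
3 [[336.0, 193.0], [341.0, 186.0], [323.0, 189.0], [329.0, 182.0], [332.0, 188.0]] [[384.0, 414.0], [406.0, 385.0], [333.0, 396.0], [355.0, 368.0], [369.0, 390.0]]
21.8 [[336.0, 188.0], [342.0, 180.0], [323.0, 183.0], [329.0, 176.0], [333.0, 182.0]] [[386.0, 391.0], [407.0, 362.0], [333.0, 373.0], [356.0, 345.0], [370.0, 368.0]]
40 [[337.0, 182.0], [342.0, 175.0], [323.0, 178.0], [329.0, 171.0], [333.0, 176.0]] [[387.0, 368.0], [409.0, 339.0], [334.0, 351.0], [357.0, 322.0], [371.0, 345.0]]
wristcam [ 589.9644773  -139.48975472  203.30671459]
3 [[287.0, 208.0], [288.0, 255.0], [344.0, 208.0]]
21 [[284.0, 216.0], [286.0, 267.0], [346.0, 216.0]]
40 [[281.0, 227.0], [283.0, 282.0], [350.0, 227.0]]
60 [[277.0, 241.0], [279.0, 302.0], [354.0, 241.0]]
```

View pics/c3.png

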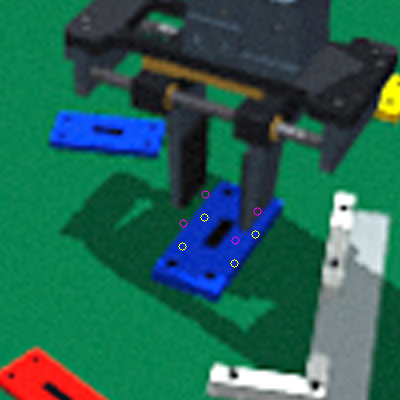

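View pics/c4.png

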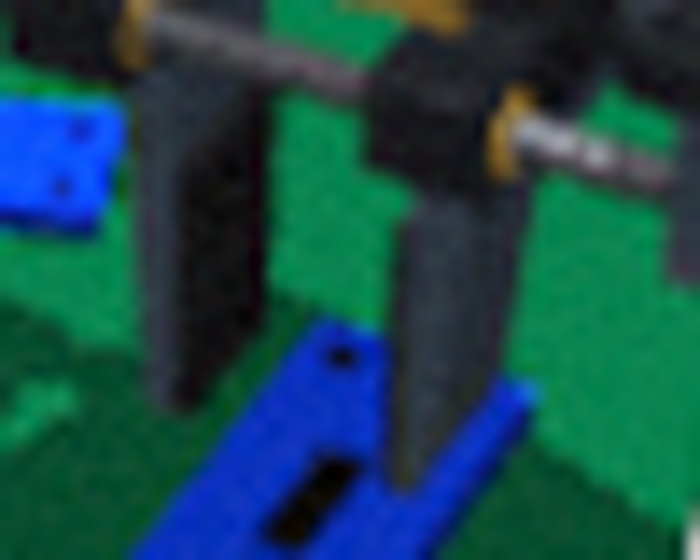

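Run:
```python
from h import *
im=cv2.imread("pics/w2.png")
cv2.imwrite("pics/c5.png",cv2.resize(im[200:350,220:420],None,fx=4,fy=4,interpolation=cv2.INTER_CUBIC))
```

```text
(no output)
```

View pics/c5.png

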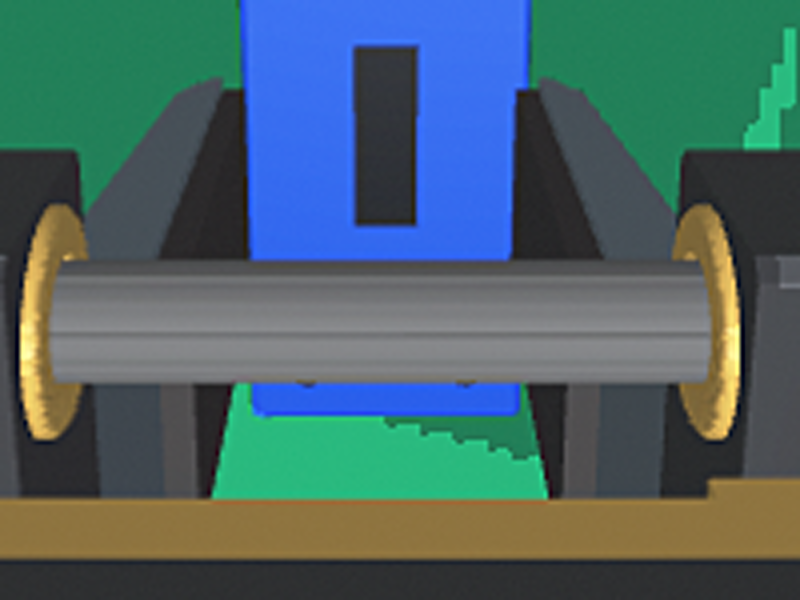

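Run:
```python
from h import *
cw=cams.calibration("wrist");print(cw["rvec"],cv2.Rodrigues(cw["rvec"])[0][2])
print(proj(cw,T((586.4,-211,np.deg2rad(86.5)),[(50,22.5,10),(50,-22.5,10),(-50,22.5,10),(-50,-22.5,10)])).round(1).tolist())
print(proj(cw,T((S[0],S[1],np.deg2rad(S[2])),[(50,22.5,14),(50,-30,14),(62,-30,14)])).round(1).tolist())
from scipy.optimize import least_squares
# pad inner front corners w,z given x front
for xf in (8,12,16):
  f=lambda v:(proj(cw,T((586.3,-210.6,np.deg2rad(86.5)),[(xf,v[0],v[1]),(xf,-v[0],v[1])]))-[[280,222.5],[350,222.5]]).ravel()
  r=least_squares(f,[18,20]);print(xf,r.x,r.cost)
```

```text
[-2.88498348  0.08894107  0.00929049] [-0.01410959 -0.25214539 -0.96758649]
[[277.4, 156.4], [353.6, 156.4], [281.8, 306.8], [349.1, 306.7]]
[[135.4, 74.8], [225.6, 45.2], [217.9, 21.6]]
8 [21.9928641   7.84304019] 0.07233976856793656
12 [20.60116524 20.2119824 ] 0.11704166345442768
16 [19.2094901  32.58069942] 0.18147451916190105
```

Call:
apply_moves(
  plan=[
    {"jaw": 0.3,"delta_pos": [0,0,0],"spin": 0},
    {"jaw": 0.25,"delta_pos": [0,0,0],"spin": 0},
    {"jaw": 0.25,"delta_pos": [0,0,0],"spin": 0},
    {"jaw": 0.25,"delta_pos": [0,0,3],"spin": 0},
    {"jaw": 0.25,"delta_pos": [0,0,6],"spin": 0},
    {"jaw": 0.25,"delta_pos": [0,0,9],"spin": 0},
    {"jaw": 0.25,"delta_pos": [0,0,12],"spin": 0},
    {"jaw": 0.25,"delta_pos": [0,0,12],"spin": 0},
  ],
)

```text
time_s: 5.5
ee_pos: [586.1, -210.6, -9.2]
ee_rot: [180.0, 0.2, 86.5]
force: [0.2, -0.6, -0.9]
gripper_width: 68.6
```

Run:
```python
from h import *
im=grab("wrist","w3.png")
cv2.imwrite("pics/c6.png",cv2.resize(im[140:350,180:450,::-1],None,fx=2.8,fy=2.8,interpolation=cv2.INTER_CUBIC))
im=grab("side","s3.png");cv2.imwrite("pics/c7.png",cv2.resize(im[140:210,290:370,::-1],None,fx=8,fy=8,interpolation=cv2.INTER_CUBIC))
plan(586.4,-211,-20,86.5)
```

```text
t 5.6 pos [ 586.4 -210.7   -8.9] rot [179.9   0.2  86.5] F [-0.5  0.3  0.1] w 68.4 q [-21.  32.  97.  -0.  51. -17.]
delta [-0.3  0.  11.1] spin 0.0  dist 11.0
```

View pics/c6.png

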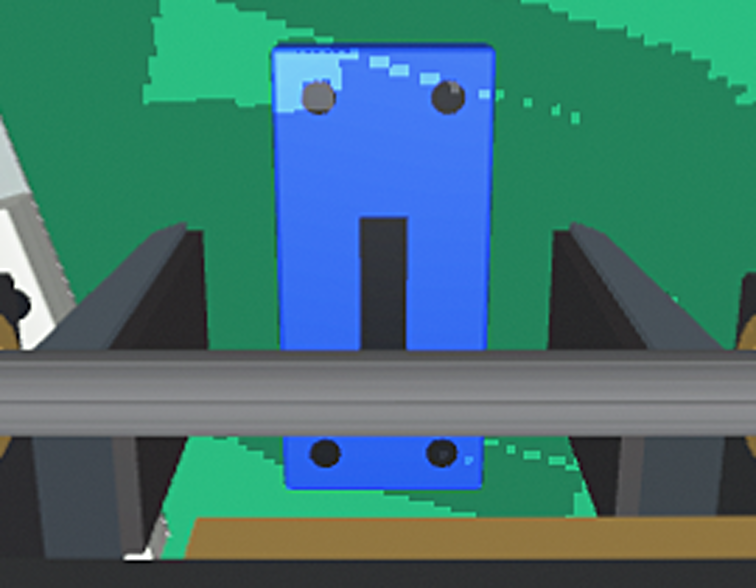

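View pics/c7.png

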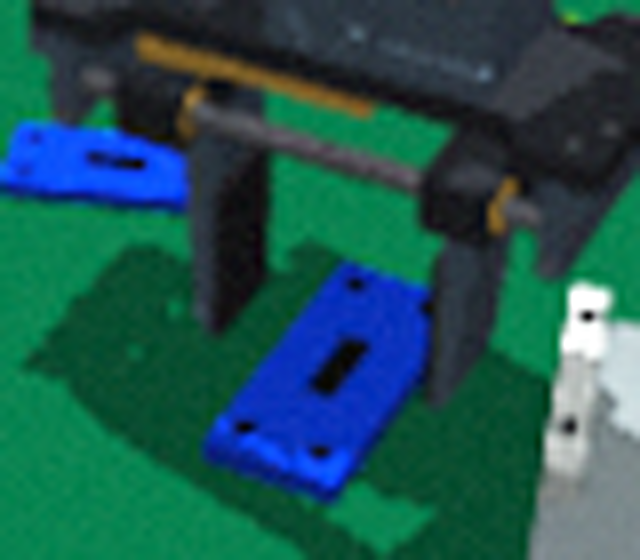

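Call:
apply_moves(
  plan=[
    {"jaw": 0.25,"delta_pos": [0,0,3],"spin": 0},
    {"jaw": 0.25,"delta_pos": [0,0,6],"spin": 0},
    {"jaw": 0.25,"delta_pos": [0,0,9],"spin": 0},
    {"jaw": 0.25,"delta_pos": [0,0,12],"spin": 0},
    {"jaw": 0.25,"delta_pos": [0,0,12],"spin": 0},
    {"jaw": 0.25,"delta_pos": [0,0,12],"spin": 0},
    {"jaw": 0.25,"delta_pos": [0,0,12],"spin": 0},
    {"jaw": 0.25,"delta_pos": [0,0,12],"spin": 0},
  ],
)

```text
time_s: 6.6
ee_pos: [586.4, -210.8, -20.7]
ee_rot: [179.9, 0.2, 86.5]
force: [-0.1, 0.5, -0.0]
gripper_width: 68.5
```

Run:
```python
from h import *
im=grab("side","s4.png");cv2.imwrite("pics/c8.png",cv2.resize(im[140:210,290:370,::-1],None,fx=8,fy=8,interpolation=cv2.INTER_CUBIC))
plan(586.4,-211,-20,86.5)
```

```text
t 6.65 pos [ 586.4 -210.8  -20.7] rot [179.9   0.2  86.5] F [0.  0.5 0.6] w 68.4 q [-21.  33.  98.  -0.  49. -17.]
delta [-0.2 -0.  -0.7] spin 0.0  dist 1.0
```

View pics/c8.png

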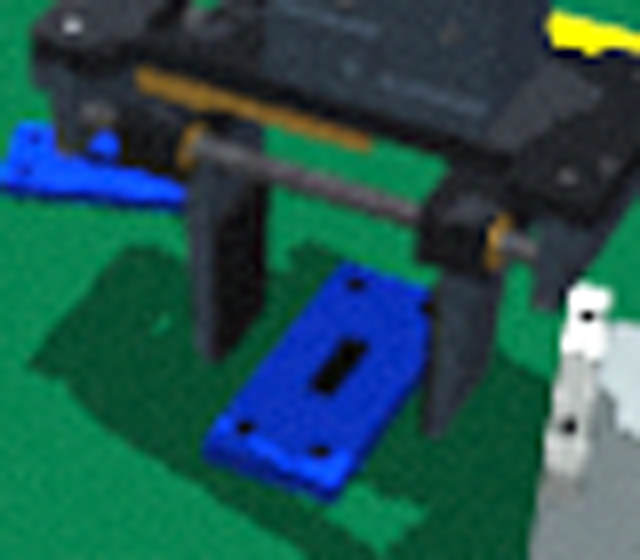

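Call:
apply_moves(
  plan=[
    {"jaw": 0.25,"delta_pos": [0,0,1.5],"spin": 0},
    {"jaw": 0.25,"delta_pos": [0,0,3],"spin": 0},
    {"jaw": 0.25,"delta_pos": [0,0,4],"spin": 0},
    {"jaw": 0.35,"delta_pos": [0,0,4],"spin": 0},
    {"jaw": 0.45,"delta_pos": [0,0,4],"spin": 0},
    {"jaw": 0.6,"delta_pos": [0,0,4],"spin": 0},
    {"jaw": 0.6,"delta_pos": [0,0,4],"spin": 0},
    {"jaw": 0.6,"delta_pos": [0,0,4],"spin": 0},
  ],
  squeeze=10,
)

```text
time_s: 7.65
ee_pos: [586.6, -210.8, -24.7]
ee_rot: [179.9, 0.2, 86.5]
force: [0.8, 0.0, 0.0]
gripper_width: 44.9
```

Run:
```python
from h import *
im=grab("side","s5.png");cv2.imwrite("pics/c9.png",cv2.resize(im[140:210,290:370,::-1],None,fx=8,fy=8,interpolation=cv2.INTER_CUBIC))
x,y=stopw(-15,-15)
plan(x,y,-24.7,S[2])
```

```text
t 7.7 pos [ 586.6 -210.8  -24.7] rot [179.9   0.2  86.5] F [ 0.6  0.2 -0.7] w 45.2 q [-21.  33.  98.  -0.  49. -17.]
delta [ 42.9 -44.5  -0.2] spin -0.282  dist 62.0
```

View pics/c9.png

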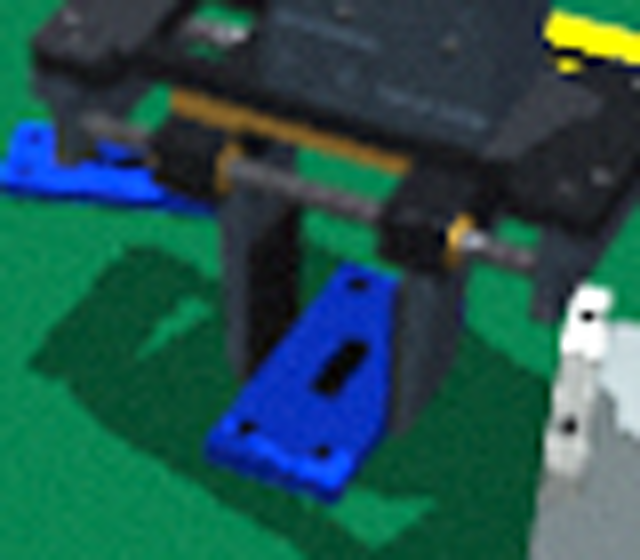

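Run:
```python
from h import *
x,y=stopw(-12,-32)
plan(x,y,-24.7,S[2])
```

```text
t 7.7 pos [ 586.6 -210.8  -24.7] rot [179.9   0.2  86.5] F [ 0.6  0.2 -0.7] w 45.2 q [-21.  33.  98.  -0.  49. -17.]
delta [ 50.5 -29.   -0.2] spin -0.282  dist 58.0
```

Call:
apply_moves(
  plan=[
    {"jaw": 0.6,"delta_pos": [7,-4,0],"spin": -0.04},
    {"jaw": 0.6,"delta_pos": [15,-8.5,0],"spin": -0.08},
    {"jaw": 0.6,"delta_pos": [23,-13,0],"spin": -0.12},
    {"jaw": 0.6,"delta_pos": [31,-18,0],"spin": -0.17},
    {"jaw": 0.6,"delta_pos": [39,-22.5,0],"spin": -0.22},
    {"jaw": 0.6,"delta_pos": [46,-26.5,0],"spin": -0.26},
    {"jaw": 0.6,"delta_pos": [50.5,-29,0],"spin": -0.282},
    {"jaw": 0.6,"delta_pos": [50.5,-29,0],"spin": -0.282},
  ],
  squeeze=10,
)

```text
time_s: 8.7
ee_pos: [560.3, -157.8, -24.7]
ee_rot: [180.0, 0.1, 102.7]
force: [-0.8, 3.1, 2.7]
gripper_width: 44.9
```

Run:
```python
from h import *
c=cams.calibration("wrist");im=grab("wrist","w4.png")
x,y=stopw(-3,-7)
plan(x,y,-24.7,S[2])
for u in proj(c,T((S[0],S[1],np.deg2rad(S[2])),[(50,22.5,14),(50,-30,14),(62,-30,14),(-120,22.5,14),(-30,22.5,14)])): print(u)
im=grab("top","t4.png"); crop(im,300,150,430,250,6,"c10.png")
```

```text
t 8.75 pos [ 560.4 -157.8  -24.7] rot [1.800e+02 1.000e-01 1.027e+02] F [-1.1  3.5  3.7] w 44.7 q [-17.  31. 104.  -0.  46. -29.]
delta [  8.2 -24.9  -0. ] spin 0.0  dist 26.0
[203.84207813 140.45261281]
[311.51824958 140.32687039]
[311.46179295 114.83133998]
[227.89730783 418.29785624]
[216.32510563 288.46914383]
```

View pics/w4.png

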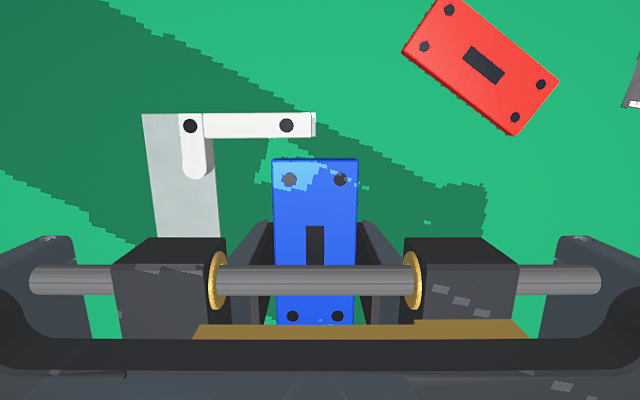

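View pics/c10.png

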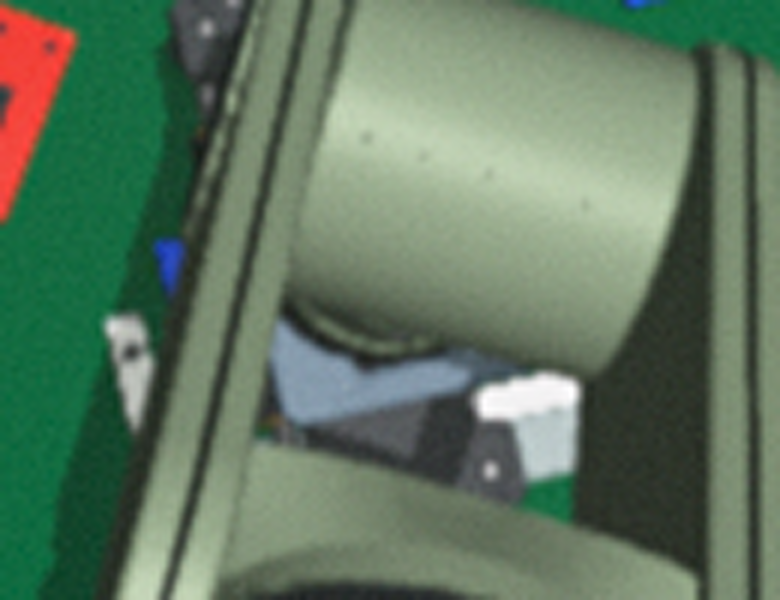

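Call:
apply_moves(
  plan=[
    {"jaw": 0.6,"delta_pos": [2,-4,0],"spin": 0},
    {"jaw": 0.6,"delta_pos": [4,-9,0],"spin": 0},
    {"jaw": 0.6,"delta_pos": [6,-14,0],"spin": 0},
    {"jaw": 0.6,"delta_pos": [8,-19,0],"spin": 0},
    {"jaw": 0.6,"delta_pos": [8,-23,0],"spin": 0},
    {"jaw": 0.6,"delta_pos": [8,-25,0],"spin": 0},
    {"jaw": 0.6,"delta_pos": [8,-25,0],"spin": 0},
    {"jaw": 0.6,"delta_pos": [8,-25,0],"spin": 0},
  ],
  squeeze=10,
)

```text
time_s: 9.8
ee_pos: [533.8, -155.6, -24.7]
ee_rot: [-180.0, 0.1, 102.7]
force: [-1.7, -0.1, 2.9]
gripper_width: 45.1
```

Run:
```python
from h import *
c=cams.calibration("wrist");im=grab("wrist","w5.png")
x,y=stopw(0,0)
plan(x,y,-24.7,S[2])
crop(im,160,80,380,240,3.6,"c11.png")
for u in proj(c,T((S[0],S[1],np.deg2rad(S[2])),[(50,22.5,14),(50,-30,14),(62,-30,14),(-30,22.5,14),(50,22.5,10),(50,-22.5,10)])): print(u,(u-[160,80])*3.6)
```

```text
t 9.85 pos [ 533.8 -155.6  -24.7] rot [-1.800e+02  1.000e-01  1.027e+02] F [-1.5 -0.4  4.3] w 44.8 q [-17.  29. 107.  -0.  44. -30.]
delta [ 3.2 -6.4  0. ] spin 0.0  dist 7.0
[256.56505721 156.5281634 ] [347.63420595 275.50138826]
[363.05334408 156.46655288] [730.99203869 275.27959037]
[363.94403664 131.58690865] [734.19853192 185.71287113]
[263.14896328 301.23654151] [371.3362678  796.45154945]
[257.9285962 155.6434587] [352.54294632 272.31645131]
[347.06379851 155.58173251] [673.42967464 272.09423703]
```

View pics/c11.png

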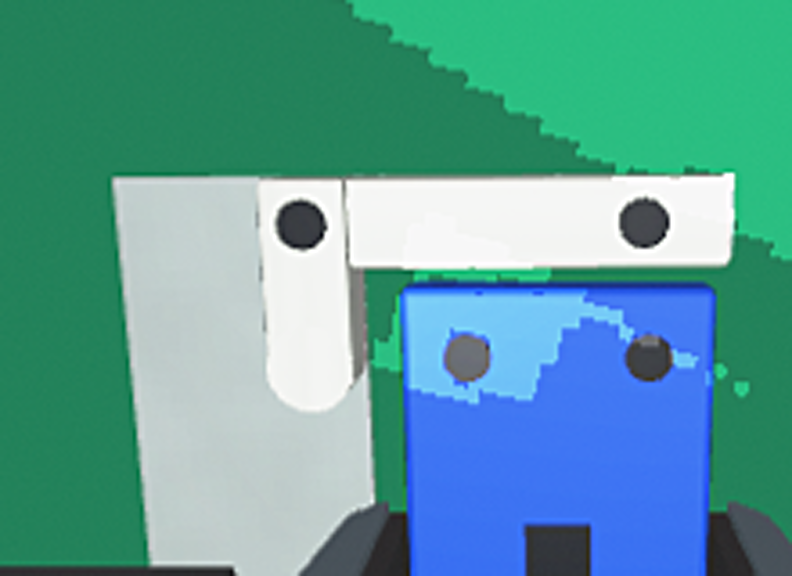

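Call:
apply_moves(
  plan=[
    {"jaw": 0.6,"delta_pos": [0,-2,0],"spin": 0},
    {"jaw": 0.6,"delta_pos": [0,-4,0],"spin": 0},
    {"jaw": 0.6,"delta_pos": [0,-6,0],"spin": 0},
    {"jaw": 0.6,"delta_pos": [0,-7,0],"spin": 0},
    {"jaw": 0.6,"delta_pos": [1,-7.5,0],"spin": 0},
    {"jaw": 0.6,"delta_pos": [2.5,-7.5,0],"spin": 0},
    {"jaw": 0.6,"delta_pos": [3.5,-7.5,0],"spin": 0},
    {"jaw": 0.6,"delta_pos": [4.5,-7.5,0],"spin": 0},
  ],
  squeeze=10,
)

```text
time_s: 10.85
ee_pos: [527.2, -153.8, -24.4]
ee_rot: [179.9, 0.3, 102.7]
force: [6.1, -1.1, -1.1]
gripper_width: 45.0
```

Run:
```python
from h import *
c=cams.calibration("wrist");im=grab("wrist","w6.png")
x,y=stopw(0,0)
plan(x,y,-24.7,S[2])
crop(im,180,100,390,260,3.7,"c12.png")
```

```text
t 10.9 pos [ 527.2 -153.8  -24.4] rot [179.9   0.3 102.7] F [ 4.8 -2.5 -1. ] w 44.8 q [-17.  28. 108.  -0.  43. -30.]
delta [ 0.  -0.4  0.3] spin 0.001  dist 0.0
```

View pics/c12.png

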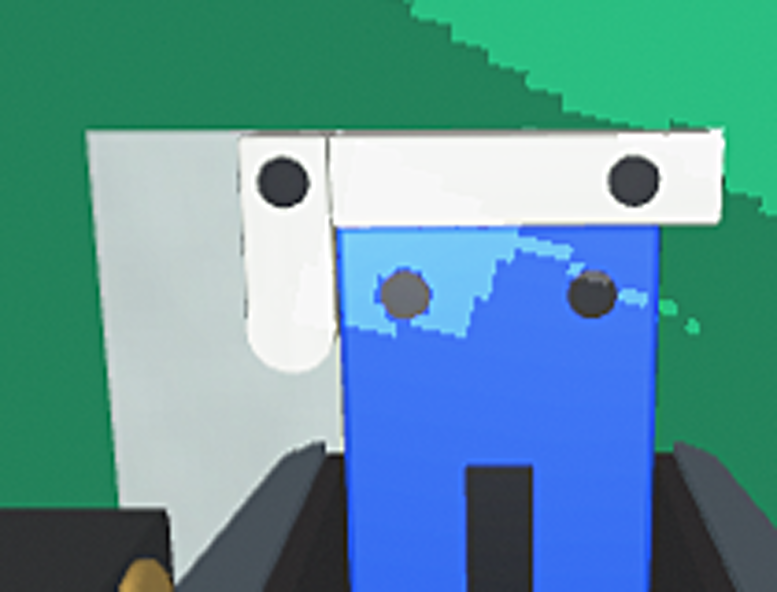

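Call:
apply_moves(
  plan=[
    {"jaw": 0.6,"delta_pos": [1,-1,0],"spin": 0},
    {"jaw": 0.6,"delta_pos": [2,-1,0],"spin": 0},
    {"jaw": 0.6,"delta_pos": [3,-1,0],"spin": 0},
    {"jaw": 0.6,"delta_pos": [3,-1,0],"spin": 0},
    {"jaw": 0.46,"delta_pos": [3,-1,0],"spin": 0},
    {"jaw": 0.46,"delta_pos": [3,-3,0],"spin": 0},
    {"jaw": 0.46,"delta_pos": [3,-4.5,0],"spin": 0},
    {"jaw": 0.46,"delta_pos": [3,-5,0],"spin": 0},
  ],
  squeeze=10,
)

```text
time_s: 11.9
ee_pos: [524.5, -151.4, -23.8]
ee_rot: [179.5, 0.3, 102.7]
force: [8.3, 3.8, -0.8]
gripper_width: 49.3
```

Run:
```python
from h import *
c=cams.calibration("wrist");im=grab("wrist","w7.png")
x,y=stopw(0,0)
plan(x,y,-24.7,S[2])
crop(im,180,100,390,260,3.7,"c13.png")
```

```text
t 11.95 pos [ 524.5 -151.4  -23.8] rot [179.5   0.3 102.7] F [ 6.9  2.4 -1. ] w 49.2 q [-17.  28. 109.  -0.  42. -30.]
delta [-3.   1.6  0.9] spin 0.0  dist 4.0
```

View pics/c13.png

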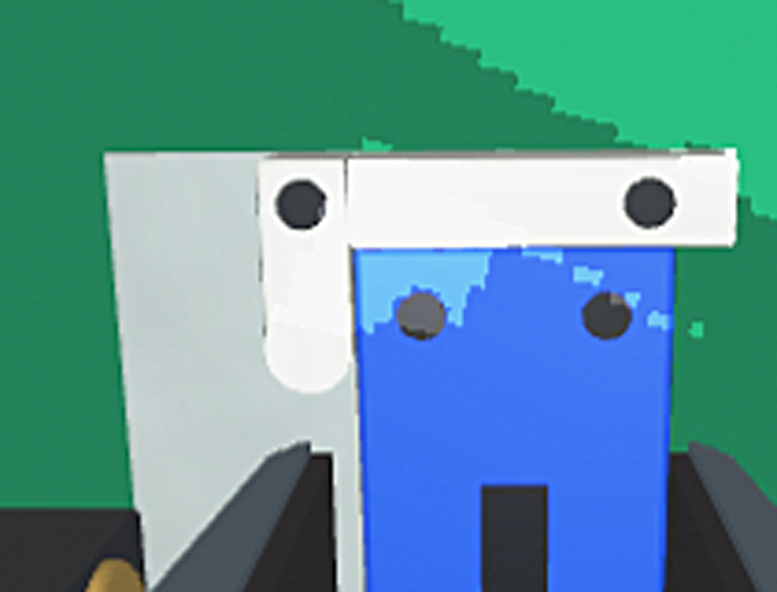

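Call:
apply_moves(
  plan=[
    {"jaw": 0.4,"delta_pos": [0,1,0],"spin": 0},
    {"jaw": 0.3,"delta_pos": [0,2,0],"spin": 0},
    {"jaw": 0.25,"delta_pos": [-3,2,0],"spin": 0},
    {"jaw": 0.25,"delta_pos": [-3,2,-10],"spin": 0},
    {"jaw": 0.25,"delta_pos": [-3,2,-40],"spin": 0},
    {"jaw": 0.25,"delta_pos": [-3,2,-80],"spin": 0},
    {"jaw": 0.25,"delta_pos": [-3,2,-100],"spin": 0},
    {"jaw": 0.25,"delta_pos": [-3,2,-100],"spin": 0},
  ],
)

```text
time_s: 12.95
ee_pos: [527.4, -153.9, 78.3]
ee_rot: [179.3, 0.5, 102.7]
force: [0.1, 0.1, 0.2]
gripper_width: 68.3
```

Run:
```python
from h import *
c=cams.calibration("wrist");im=grab("wrist","w8.png")
x,y=stopw(0,0)
plan(x,y,-24.7,S[2])
crop(im,220,120,370,270,4,"c14.png")
im=grab("side","s8.png");crop(im,310,150,390,250,6,"c15.png")
```

```text
t 13.0 pos [ 526.3 -153.6   76.8] rot [179.5   0.4 102.7] F [-0.4 -0.1 -0.4] w 68.5 q [-17.  21. 103.  -0.  56. -30.]
delta [  0.2  -0.5 101.5] spin 0.0  dist 102.0
```

View pics/w8.png

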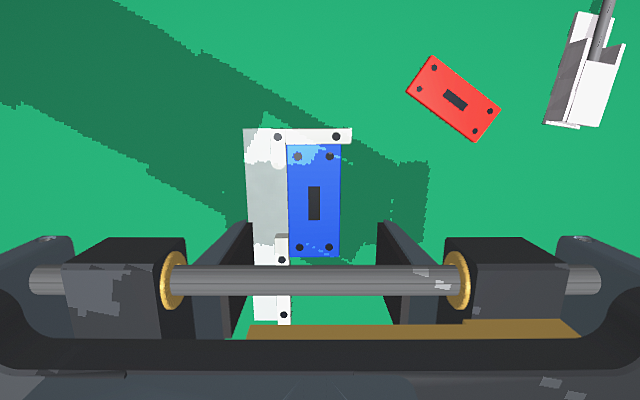

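View pics/c14.png

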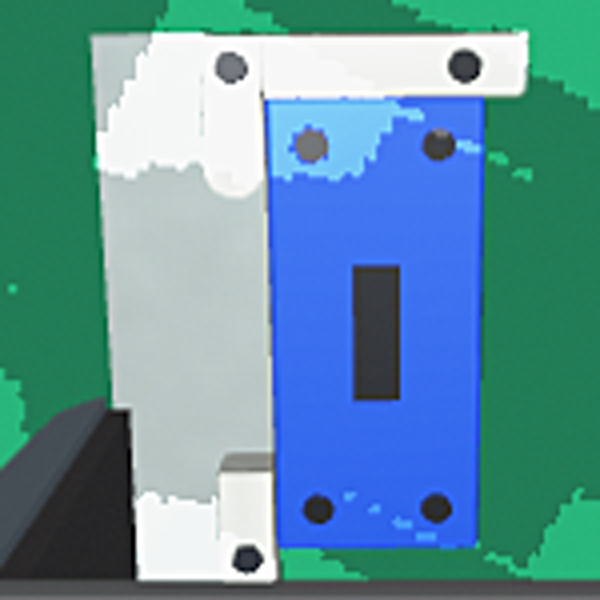

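View pics/c15.png

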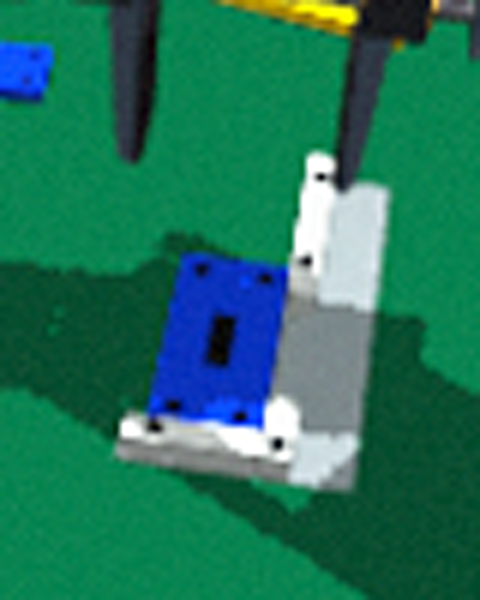

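Call:
apply_moves(
  plan=[
    {"jaw": 0.25,"delta_pos": [0,-0.5,20],"spin": 0},
    {"jaw": 0.25,"delta_pos": [0,-0.5,45],"spin": 0},
    {"jaw": 0.25,"delta_pos": [0,-0.5,70],"spin": 0},
    {"jaw": 0.25,"delta_pos": [0,-0.5,88],"spin": 0},
    {"jaw": 0.25,"delta_pos": [0,-0.5,97],"spin": 0},
    {"jaw": 0.25,"delta_pos": [0,-0.5,101],"spin": 0},
    {"jaw": 0.25,"delta_pos": [0,-0.5,101.5],"spin": 0},
    {"jaw": 0.25,"delta_pos": [0,-0.5,101.5],"spin": 0},
  ],
)

```text
time_s: 14.05
ee_pos: [526.4, -154.0, -25.1]
ee_rot: [179.5, 0.3, 102.7]
force: [-0.2, -0.8, -0.5]
gripper_width: 68.4
```

Run:
```python
from h import *
x,y=stopw(0,0.5)
plan(x,y,-24.7,S[2])
```

```text
t 14.05 pos [ 526.4 -154.   -25.1] rot [179.5   0.3 102.7] F [-0.2 -0.8 -0.5] w 68.4 q [-17.  28. 109.  -0.  42. -30.]
delta [-0.  -0.1 -0.4] spin 0.0  dist 0.0
```

Close lightly, then nudge along +x against the end stop to check the seat.

Call:
apply_moves(
  plan=[
    {"jaw": 0.4,"delta_pos": [0,0,0],"spin": 0},
    {"jaw": 0.55,"delta_pos": [0,0,0],"spin": 0},
    {"jaw": 0.6,"delta_pos": [0,0,0],"spin": 0},
    {"jaw": 0.6,"delta_pos": [0,0,0],"spin": 0},
    {"jaw": 0.6,"delta_pos": [0.5,0,0],"spin": 0},
    {"jaw": 0.6,"delta_pos": [1,0,0],"spin": 0},
    {"jaw": 0.6,"delta_pos": [1.5,0,0],"spin": 0},
    {"jaw": 0.6,"delta_pos": [1.5,0,0],"spin": 0},
  ],
  squeeze=15,
)

```text
time_s: 15.05
ee_pos: [527.5, -153.8, -24.7]
ee_rot: [179.4, 0.5, 102.7]
force: [5.1, -4.9, 0.1]
gripper_width: 44.9
```

Run:
```python
from h import *
x,y=stopw(0,0.5)
im=grab("wrist","w9.png");crop(im,180,100,390,260,3.7,"c16.png")
plan(x,y,-24.7,S[2])
```

```text
t 15.1 pos [ 527.5 -153.8  -24.7] rot [179.4   0.5 102.7] F [ 3.7 -4.3 -0.4] w 44.5 q [-17.  28. 109.  -0.  42. -30.]
delta [ 0.1 -1.2  0. ] spin 0.001  dist 1.0
```

View pics/c16.png

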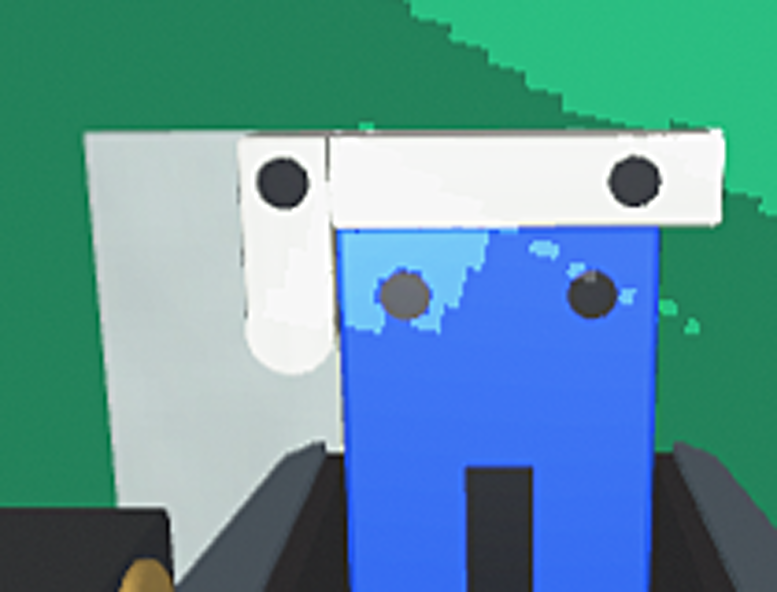

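Call:
apply_moves(
  plan=[
    {"jaw": 0.7,"delta_pos": [0,0,0],"spin": 0},
    {"jaw": 0.7,"delta_pos": [0,0,0],"spin": 0},
    {"jaw": 0.7,"delta_pos": [0,0,-3],"spin": 0},
    {"jaw": 0.7,"delta_pos": [0,0,-10],"spin": 0},
    {"jaw": 0.7,"delta_pos": [0,0,-25],"spin": 0},
    {"jaw": 0.7,"delta_pos": [0,0,-45],"spin": 0},
    {"jaw": 0.7,"delta_pos": [0,0,-70],"spin": 0},
    {"jaw": 0.7,"delta_pos": [0,0,-90],"spin": 0},
  ],
  squeeze=35,
)

```text
time_s: 16.1
ee_pos: [524.1, -152.5, 66.0]
ee_rot: [179.6, 0.4, 102.7]
force: [-0.7, 0.2, -2.3]
gripper_width: 44.2
```

Run:
```python
from h import *
im=grab("wrist","w10.png")
im=grab("side","s10.png")
ct=cams.calibration("top");cs=cams.calibration("side")
im0=cv2.imread("pics/side0.png")[:,:,::-1];crop(im0,190,260,370,400,4.2,"c17.png")
P=[(100,80,30),(100,-80,30),(-100,-80,30),(-100,80,30)]
o1=(ct,[P[0],P[1],P[2],P[3]],np.array([(154,160),(229,178),(205,271),(130,254)][0:4],float))
for m in ([0,1,2,3],[1,0,3,2]):
    o=(ct,[P[i] for i in m],o1[2]);p,r=fit([o],[517,200,np.deg2rad(-12)]);print(p[:2],np.rad2deg(p[2]),r.round(1).tolist())
plan(517,200,60,167.4)
```

```text
[517.04762157 200.42901698] -13.016768209575005 [[0.3, 0.0], [-0.2, -0.6], [0.4, 0.6], [-0.5, -0.1]]
[517.17008112 101.71461939] 13.707030095501354 [[100.1, 0.1], [-49.8, -0.2], [-4.9, 0.9], [146.0, -0.7]]
t 16.2 pos [ 526.  -153.1   67.2] rot [179.3   0.5 102.7] F [ 0.4  1.1 -1.9] w 44.4 q [-17.  21. 104.  -0.  54. -30.]
delta [346.5  68.7   4.8] spin -1.129  dist 353.0
```

View pics/w10.png

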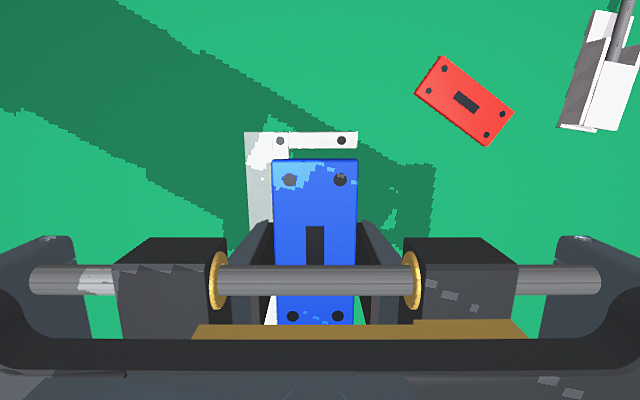

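View pics/s10.png

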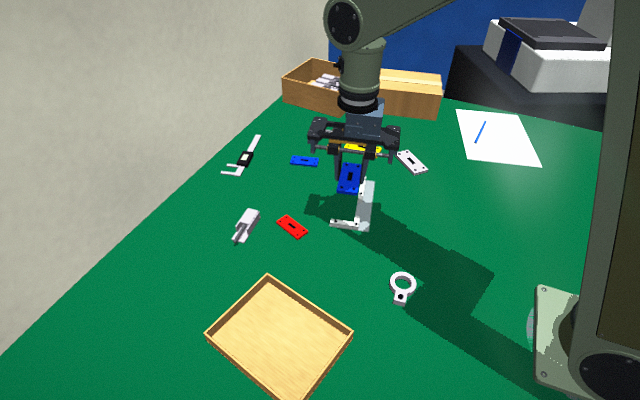

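View pics/c17.png

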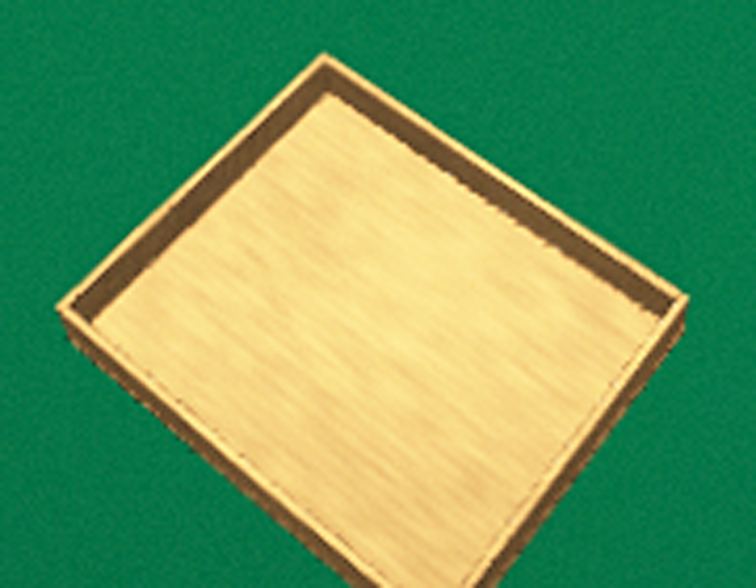

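Call:
apply_moves(
  plan=[
    {"jaw": 0.7,"delta_pos": [15,3,-8],"spin": -0.06},
    {"jaw": 0.7,"delta_pos": [45,9,-8],"spin": -0.16},
    {"jaw": 0.7,"delta_pos": [85,17,-8],"spin": -0.28},
    {"jaw": 0.7,"delta_pos": [125,25,-8],"spin": -0.41},
    {"jaw": 0.7,"delta_pos": [165,33,-8],"spin": -0.54},
    {"jaw": 0.7,"delta_pos": [205,41,-8],"spin": -0.67},
    {"jaw": 0.7,"delta_pos": [245,49,-8],"spin": -0.8},
    {"jaw": 0.7,"delta_pos": [280,55,-8],"spin": -0.92},
  ],
  squeeze=35,
)

```text
time_s: 17.2
ee_pos: [516.0, 134.2, 72.5]
ee_rot: [-179.9, 0.7, 155.8]
force: [-0.2, 0.6, -1.6]
gripper_width: 44.7
```

Run:
```python
from h import *
plan(517,200.4,67,167)
```

```text
t 17.2 pos [516.  134.2  72.5] rot [-179.9    0.7  155.8] F [-0.2  0.6 -1.6] w 44.7 q [ 14.  20. 105.  -1.  55. -52.]
delta [26.3 60.8  5.1] spin -0.196  dist 66.0
```

Call:
apply_moves(
  plan=[
    {"jaw": 0.7,"delta_pos": [10,25,0],"spin": -0.08},
    {"jaw": 0.7,"delta_pos": [18,42,0],"spin": -0.14},
    {"jaw": 0.7,"delta_pos": [24,55,0],"spin": -0.18},
    {"jaw": 0.7,"delta_pos": [26,60.5,0],"spin": -0.196},
    {"jaw": 0.7,"delta_pos": [26,60.5,0],"spin": -0.196},
    {"jaw": 0.7,"delta_pos": [26,60.5,0],"spin": -0.196},
    {"jaw": 0.7,"delta_pos": [26,60.5,0],"spin": -0.196},
    {"jaw": 0.7,"delta_pos": [26,60.5,0],"spin": -0.196},
  ],
)

```text
time_s: 18.2
ee_pos: [517.1, 199.7, 72.2]
ee_rot: [-179.7, 0.6, 167.0]
force: [-1.1, 0.2, -1.4]
gripper_width: 44.6
```

Run:
```python
from h import *
c=cams.calibration("wrist");im=grab("wrist","w11.png")
B=(517,200.4,np.deg2rad(-13))
for u in proj(c,T(B,[(100,80,30),(100,-80,30),(-100,-80,30),(-100,80,30),(96,76,4),(96,-76,4),(-96,-76,4),(-96,76,4)])): cv2.circle(im,tuple(int(v) for v in u),3,(255,0,0),1);print(u)
cv2.imwrite("pics/w11o.png",im[:,:,::-1])
plan(517,200.4,67,167)
```

```text
[408.75072354 324.84827398]
[221.93082495 324.6864553 ]
[200.3856501   75.47419216]
[430.26435423  75.23965297]
[397.11448463 303.84399496]
[233.56098671 303.72819703]
[217.34579875  84.83349496]
[413.29229847  84.64744958]
t 18.25 pos [517.1 199.8  72.1] rot [-179.7    0.6  167. ] F [ 0.3 -0.3 -0.9] w 44.2 q [ 20.  22. 102.  -1.  56. -56.]
delta [0.3 0.6 5.1] spin -0.0  dist 5.0
```

View pics/w11o.png

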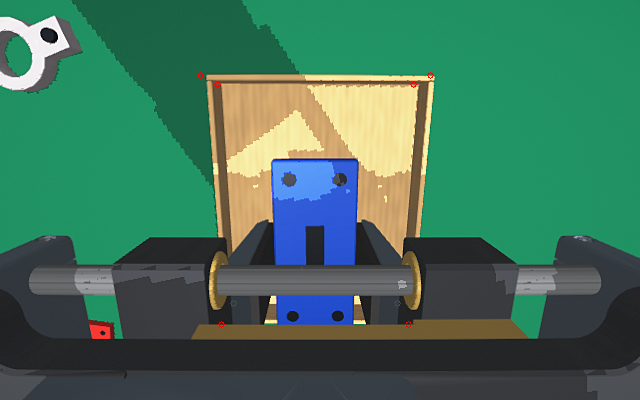

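Run:
```python
from h import *
ct=cams.calibration("top");cs=cams.calibration("side");cw=cams.calibration("wrist")
P={'a':(100,80,30),'b':(100,-80,30),'c':(-100,-80,30),'d':(-100,80,30)}
top=(ct,[P[k] for k in 'abcd'],np.array([(154,160),(229,178),(205,271),(130,254)],float))
sp=np.array([(323,55),(57,308),(688,298)])/4.2+[190,260]
for nm in ['bac','bcd']:
    p,r=fit([(cs,[P[k] for k in nm],sp)],[517,200,np.deg2rad(-13)]);print(nm,p[:2],np.rad2deg(p[2]),r.round(1).tolist())
side=(cs,[P[k] for k in 'bac'],sp)
wr=(cw,[P['c'],P['d']],np.array([(208,77),(435,76.5)]))
for o in ([wr],[top,side],[top,side,wr]):
    p,r=fit(o,[517,200,np.deg2rad(-13)]);print(p[:2],np.rad2deg(p[2]),r.round(1).tolist())
s=env.state();R=Ro.from_euler("xyz",s["ee_rot"],degrees=True).as_matrix();print(R.T@np.r_[p[:2]-s["ee_pos"][:2],0])
im=cv2.imread("pics/top0.png")[:,:,::-1];crop(im,120,150,240,280,4.5,"c18.png")
```

```text
bac [515.95830709 204.17257282] -13.151665124878013 [[0.1, -0.7], [-0.8, 0.2], [0.7, 0.1]]
bcd [528.86595063 141.93171832] 34.94114531057844 [[-35.5, 0.1], [129.3, -75.2], [0.0, 0.5]]
[518.92940325 204.6022888 ] -12.91623770244756 [[-1.3, 0.1], [1.3, 0.1]]
[516.69714152 201.9477067 ] -13.006944090926378 [[-0.5, 0.2], [-0.9, -0.4], [-0.4, 0.8], [-1.2, 0.1], [0.2, -1.6], [-0.4, -0.9], [0.7, -1.4]]
[517.95761055 203.15737078] -13.318882964683258 [[-0.7, -0.5], [-1.3, -0.7], [-1.3, 0.3], [-2.0, -0.8], [-0.4, -1.4], [-1.4, -1.0], [-0.2, -0.7], [-2.8, -1.7], [0.0, -0.0]]
[-0.0607999   3.49068717 -0.01470457]
```

View pics/c18.png

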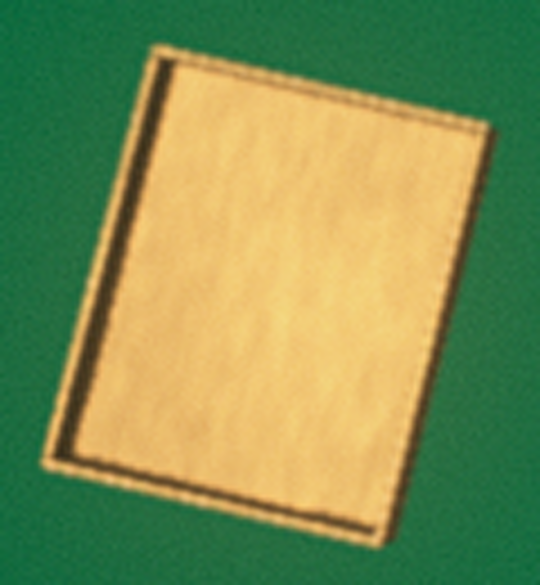

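Call:
apply_moves(
  plan=[
    {"jaw": 0.7,"delta_pos": [0,3.2,10],"spin": 0},
    {"jaw": 0.7,"delta_pos": [0,3.2,28],"spin": 0},
    {"jaw": 0.7,"delta_pos": [0,3.2,46],"spin": 0},
    {"jaw": 0.7,"delta_pos": [0,3.2,62],"spin": 0},
    {"jaw": 0.7,"delta_pos": [0,3.2,75],"spin": 0},
    {"jaw": 0.7,"delta_pos": [0,3.2,84],"spin": 0},
    {"jaw": 0.7,"delta_pos": [0,3.2,88],"spin": 0},
    {"jaw": 0.7,"delta_pos": [0,3.2,88],"spin": 0},
  ],
)

```text
time_s: 19.25
ee_pos: [518.8, 202.3, -15.9]
ee_rot: [-179.8, 0.6, 167.0]
force: [0.3, 0.3, -1.1]
gripper_width: 44.4
```

Run:
```python
from h import *
im=grab("wrist","w12.png")
plan(518,203,-20.7,167)
```

```text
t 19.3 pos [519.  202.4 -15.6] rot [-179.8    0.7  167. ] F [-0.1 -0.5 -0.6] w 44.5 q [ 20.  28. 107.  -1.  44. -56.]
delta [1.2 0.4 5.1] spin -0.0  dist 5.0
```

View pics/w12.png

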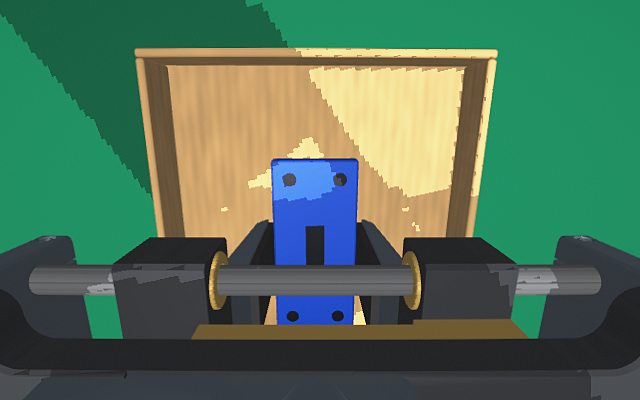

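Call:
apply_moves(
  plan=[
    {"jaw": 0.7,"delta_pos": [0.6,0.4,1],"spin": 0},
    {"jaw": 0.7,"delta_pos": [0.6,0.4,2],"spin": 0},
    {"jaw": 0.7,"delta_pos": [0.6,0.4,3],"spin": 0},
    {"jaw": 0.7,"delta_pos": [0.6,0.4,4],"spin": 0},
    {"jaw": 0.7,"delta_pos": [0.6,0.4,4.6],"spin": 0},
    {"jaw": 0.7,"delta_pos": [0.6,0.4,5],"spin": 0},
    {"jaw": 0.7,"delta_pos": [0.6,0.4,5],"spin": 0},
    {"jaw": 0.7,"delta_pos": [0.6,0.4,5],"spin": 0},
  ],
)

```text
time_s: 20.3
ee_pos: [518.6, 202.9, -20.5]
ee_rot: [-179.8, 0.7, 167.0]
force: [0.4, 0.2, 1.0]
gripper_width: 44.3
```

Call:
apply_moves(
  plan=[
    {"jaw": 0.7,"delta_pos": [0,0,0.3],"spin": 0},
    {"jaw": 0.7,"delta_pos": [0,0,0.6],"spin": 0},
    {"jaw": 0.7,"delta_pos": [0,0,0.9],"spin": 0},
    {"jaw": 0.7,"delta_pos": [0,0,1],"spin": 0},
    {"jaw": 0.7,"delta_pos": [0,0,1],"spin": 0},
    {"jaw": 0.7,"delta_pos": [0,0,1],"spin": 0},
    {"jaw": 0.7,"delta_pos": [0,0,1],"spin": 0},
    {"jaw": 0.7,"delta_pos": [0,0,1],"spin": 0},
  ],
)

```text
time_s: 21.3
ee_pos: [518.6, 202.9, -20.6]
ee_rot: [-179.8, 0.7, 167.0]
force: [-2.6, -1.6, 7.3]
gripper_width: 44.7
```

Contact with the floor (7 N up, no further descent). Release, open, and rise.

Call:
apply_moves(
  plan=[
    {"jaw": 0.48,"delta_pos": [0,0,0],"spin": 0},
    {"jaw": 0.42,"delta_pos": [0,0,0],"spin": 0},
    {"jaw": 0.3,"delta_pos": [0,0,0],"spin": 0},
    {"jaw": 0.25,"delta_pos": [0,0,0],"spin": 0},
    {"jaw": 0.25,"delta_pos": [0,0,-5],"spin": 0},
    {"jaw": 0.25,"delta_pos": [0,0,-25],"spin": 0},
    {"jaw": 0.25,"delta_pos": [0,0,-55],"spin": 0},
    {"jaw": 0.25,"delta_pos": [0,0,-95],"spin": 0},
  ],
)

```text
time_s: 22.3
ee_pos: [516.9, 203.2, 74.9]
ee_rot: [-179.7, 0.6, 167.0]
force: [-0.2, 0.8, 0.6]
gripper_width: 68.5
```

Call:
apply_moves(
  plan=[
    {"jaw": 0.25,"delta_pos": [0,0,-40],"spin": 0},
    {"jaw": 0.25,"delta_pos": [-30,0,-60],"spin": 0},
    {"jaw": 0.25,"delta_pos": [-60,0,-60],"spin": 0},
    {"jaw": 0.25,"delta_pos": [-60,-40,-60],"spin": 0},
    {"jaw": 0.25,"delta_pos": [-60,-90,-60],"spin": 0},
    {"jaw": 0.25,"delta_pos": [-60,-140,-60],"spin": 0},
    {"jaw": 0.25,"delta_pos": [-60,-180,-60],"spin": 0},
    {"jaw": 0.25,"delta_pos": [-60,-180,-60],"spin": 0},
  ],
)

```text
time_s: 23.3
ee_pos: [533.6, 12.7, 136.8]
ee_rot: [-179.7, 0.6, 166.8]
force: [0.5, -0.2, -0.0]
gripper_width: 68.6
```

Run:
```python
from h import *
im=grab("top","t20.png")
im=grab("side","s20.png")
im=grab("wrist","w20.png")
plan(518,203,100,167)
```

```text
t 23.45 pos [534.6  15.4 136.7] rot [-179.8    0.6  167. ] F [-0.   0.3  0. ] w 68.2 q [  1.  16. 100.  -0.  63. -76.]
delta [ 58.8 179.2  35.3] spin -0.0  dist 192.0
```

View pics/t20.png

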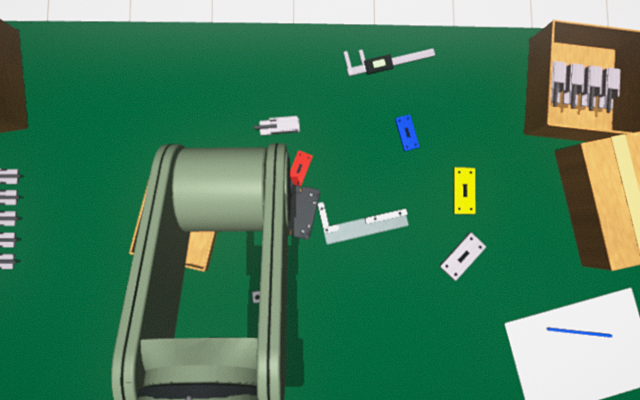

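View pics/s20.png

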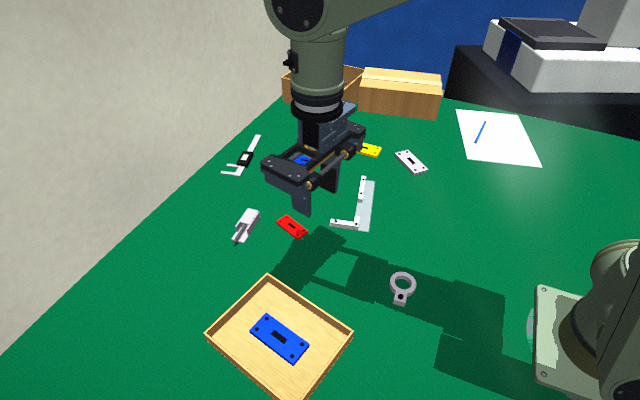

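Run:
```python
from h import *
cs=cams.calibration("side")
im=cv2.imread("pics/s20.png")
hsv=cv2.cvtColor(im,cv2.COLOR_BGR2HSV);m=((hsv[...,0]>105)&(hsv[...,0]<130)&(hsv[...,1]>150)&(hsv[...,2]>90)).astype(np.uint8);m[:290]=0;m[:,400:]=0
ys,xs=np.nonzero(m);r=cv2.minAreaRect(np.c_[xs,ys].astype(np.float32));print(xs.mean(),ys.mean(),r)
print("blue centre",w(cs,(xs.mean(),ys.mean()),12), "box (side)",515.96,204.17)
u=cv2.PCACompute(np.c_[xs,ys].astype(np.float32),mean=None)[1][0]
c0=np.array([xs.mean(),ys.mean()]);d=w(cs,c0+20*u,14)-w(cs,c0-20*u,14);print(np.rad2deg(np.arctan2(d[1],d[0])))
env.job_done()
```

```text
279.2765321375187 338.55530642750375 ((278.8399963378906, 337.8800048828125), (56.79999923706055, 26.80000114440918), 36.86989974975586)
blue centre [515.26536868 205.66510751  12.        ] box (side) 515.96 204.17
168.56059225419335
the job is handed in; nothing more can be done
```

The blue plate was slid home into the corner of the stop, gripped through the finger gap, lifted straight up and laid in the box. The job was handed in at about 23.5 s.

**What I did**
- **Slide:** I gripped the plate across its width, slid it along the bench without lifting it, and pushed it against the rail and end stop. I then let go and backed off. The wrist and side pictures showed it flush on both faces.
- **Seat check:** After gripping it again through the gap, I nudged it towards the end stop. It did not move, and about 5 N pushed back from each face.
- **Placing:** I lowered it until it touched the box floor, at about 7 N, opened the jaws and moved clear.

**Last checks**
- The plate lies flat and lengthwise in the box. In the side picture its centre is within about 2 mm of the box centre and its angle within about 2°.
- The grey plate, stop and box look unmoved. The top view was partly hidden by the arm, and the shaft collar shows unmoved in the side view.
- The arm was touching nothing at hand-in.

**What disagreed**
- **Finger height:** The fingertips were about 28 mm higher than the reported tool position. My first grip closed above the plate and touched nothing. I corrected the height from the pictures and the force readings.
- **Box position:** The cameras differed by 3 to 5 mm on where the box is. I used a combined value and checked the centring in the wrist view before setting the plate down.

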